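# Find the heavier lens canister and show it to the code reader

### The arm

A 6-joint arm with a two-finger parallel gripper is mounted at the origin on a cart in front of the work surface, level with it; the furniture and walls round the work are solid. World frame = base frame: x ahead of the robot, y to its left, z up, the work surface at z = 0. Lengths are in m, angles in rad, forces in N, time in s.
With the tool pointing down it reaches from about 0.325 to 0.9 m from the base axis. Payload 6.1 kg.
Tool frame: the origin (TCP) lies midway between the tips of the shut fingers; the grasp point (between the pads) lies 19 mm behind it; z points along the fingers, y is the line along which they close (so a half turn about z gives the same grasp; the last joint's range is limited). The gripper opens to 85 mm and grips with 20 to 120 N. Pads are 22 mm wide; open, the fingers measure 114 mm over their backs; the gripper's body (76 mm by 85 mm) begins 54 mm behind the grasp point. The pads swing forward as they close: fully open they stand 13 mm farther back than shut.
Start: joints at [1.06, 0.22, 1.526, -0, 1.395, -0.126], TCP at [0.235, 0.579, 0.231] pointing down, gripper open.
Joint ranges: [-2.98, 2.98], [-0.91, 2.08], [0.09, 2.57], [-1.24, 4.39], [0.2, 2.65], [-2.68, 2.68]. Speed limits (rad/s): [2.57, 2.57, 3.01, 3.14, 3.14, 3.14].

### API

Orientations are given as [roll, pitch, yaw] about the fixed x, y, z axes, in that order (R = Rz(yaw) Ry(pitch) Rx(roll)).
In Python, from plant import movep, move_l, set_joints, gripper_to, hold, inverse_kinematics, observe, get_image, get_calibration, Unreachable, job_done gives the robot as it stands. Calls block until the motion is done:
- movep(position, orientation): joint-space move of the TCP to a pose.
- move_l(position, feed=0.15, rotation=None, max_force=None): straight line of the TCP; rotation=None keeps the orientation; feed is the mean speed in m/s. With max_force (N) it stops when the force on the tool has changed by that much, and returns True; else False.
- set_joints(angles): joint-space move.
- gripper_to(opening, f_grip=None): finger opening in m; f_grip is the grip in N (None keeps the last); returns when the fingers have stopped.
- hold(seconds).
- inverse_kinematics(position, orientation): joint angles nearest the present ones, or None.
- observe(): the state.
- get_image(name): name is "side" or "top" or "wrist"; returns (picture, depth): 384x512x3 uint8, red, green, blue; 384x512 float32, m along the optical axis (not along the pixel's ray), 0 where there is no reading.
- get_calibration(name): a dict with "intrinsics" (3x3 intrinsics, pixels), "world_from_camera" (4x4, takes a point from camera to world coordinates). Camera axes: x right, y down, z forward; pixel columns grow to the right and rows downward; lengths in m; the calibration is good to about 2 mm. A picture is of the moment at which its call begins: read the wrist's pose just before it. get_calibration takes no time and is no camera call; for the wrist camera it gives the pose at the moment of the call.
A pose or a line that the arm cannot do raises Unreachable and nothing moves.
- job_done(): hands the job in; it is judged then, once.
The state is a dict: "time_s": time; "q": joint angles; "joint_velocities": joint speeds; "joint_torque": joint torques, N m; "eef_pos": TCP position; "tcp_rot": TCP orientation; "ft_force": force on the tool from outside, world axes, zero at the start; "torque": the same for the moment, N m; "opening": finger opening in m; "grasp_force": force on a finger pad.
Only numpy, scipy, OpenCV 4.12 (cv2) and the standard library are available. Lean on these libraries where they do the work, as an engineer would, in place of code of your own. Each camera call takes 0.05 s, during which the arm holds its last target. There are 200 camera calls.

### The job

Two identical closed canisters stand on the black mat, each with a lens cell inside, one light and one heavy. Weigh them in your grip one after the other: lift the left one a few centimetres clear of the mat first and stand it back on the mat, then lift the right one in the same way. Then hold the heavier one still and upright a few centimetres above the middle of the code reader's dark window without touching the reader, and finish still holding it there, with the lighter one standing upright on the mat, let go; never tip or drop a canister, and leave the other things alone.

Things in the scene. Friction and masses are not known exactly. Their poses are not given: they have to be found in the camera images.
- canister_left: Closed opaque white canister, grey ribbed screw lid, 72 mm tall: body 42 mm in diameter up to 58 mm, lid 36 mm. The lens cell inside has 2 mm of play. Looks just like the other; only the weight differs: one is 100 to 140 g, the other 340 to 460 g, which is which changes. Stands in the mat's left (+y) half as the robot sees it. Origin: centre of the underside, z up its axis.
- canister_right: Closed opaque white canister, grey ribbed screw lid, 72 mm tall: body 42 mm in diameter up to 58 mm, lid 36 mm. The lens cell inside has 2 mm of play. Looks just like the other; only the weight differs: one is 100 to 140 g, the other 340 to 460 g, which is which changes. Stands in the mat's right (-y) half as the robot sees it. Origin: centre of the underside, z up its axis.
- mat: Fixed black rubber mat, 130 mm (its x) by 250 mm (its y), flat surface 4 mm above the worktop with a rim 5 mm wide rising 2.5 mm above that. Origin at the centre of its underside, on the worktop. The canisters stand on it 105 to 160 mm apart along its y axis.
- reader: Fixed flat code reader, a white housing 110 mm (its x) by 120 mm (its y) with a grey collar and a square dark window 64 mm wide on top; 30 mm tall. Reads codes on the underside of what is held over it. Origin at the centre of its underside.
- reader_window (a point): Centre of the reader's dark window, on its top face, 30 mm above the worktop; z up.
- oil_bottle: Bystander, to be left alone: small white squeeze bottle with a black cap, 33 mm in diameter, 71 mm tall. Origin at the centre of its underside.
- lab_timer: Bystander, to be left alone: flat white timer with three buttons, 62 x 66 x 18 mm. Origin at the centre of its underside.
- petri_dish_3: Bystander, to be left alone: lidded petri dish, 59 mm in diameter, 16 mm tall. Origin at the centre of its underside.
Things that resemble listed ones, but are neither listed nor needed, are in the scene too. What is shaped like the canister_left but blue or pink is not meant. Leave any orange or purple look-alike of the canister_right alone.

How it is judged:
On the way, in this order (a step that is already met when the one before it is completed fails the run):
1. the left canister is held at least 2 cm clear of the mat (contact force between canister_left and the fingers above 1 N and contact force between canister_left and mat below 0.02 N and z of canister_left in the frame of mat above 0.024 m), for 0.3 s.
2. the left canister stands on the mat again, let go (contact force between canister_left and mat above 0.3 N and contact force between canister_left and the fingers below 0.02 N and angle between canister_left's own z axis and vertical below 0.1 rad and linear speed of canister_left below 0.02 m/s), for 0.2 s.
3. the right canister is held at least 2 cm clear of the mat (contact force between canister_right and the fingers above 1 N and contact force between canister_right and mat below 0.02 N and z of canister_right in the frame of mat above 0.024 m), for 0.3 s.
At the end, for the whole second after the job is handed in: The fingers hold the heavier canister still, upright within 0.2 rad, its underside 10 to 90 mm above the reader's window and within 25 mm of its middle, touching neither reader nor mat; the lighter one stands upright on the mat, let go (pressing on it with 0.3 to 2.2 N) (((contact force between canister_left and the fingers above 1 N and contact force between canister_left and mat below 0.02 N and contact force between canister_left and reader below 0.02 N and horizontal distance between canister_left and reader_window below 0.025 m and z of canister_left in the frame of reader_window between 0.01 and 0.09 m and angle between canister_left's own z axis and vertical below 0.2 rad and linear speed of canister_left below 0.03 m/s and contact force between canister_right and mat between 0.3 and 2.2 N and contact force between canister_right and the fingers below 0.02 N and angle between canister_right's own z axis and vertical below 0.1 rad and linear speed of canister_right below 0.02 m/s) or (contact force between canister_right and the fingers above 1 N and contact force between canister_right and mat below 0.02 N and contact force between canister_right and reader below 0.02 N and horizontal distance between canister_right and reader_window below 0.025 m and z of canister_right in the frame of reader_window between 0.01 and 0.09 m and angle between canister_right's own z axis and vertical below 0.2 rad and linear speed of canister_right below 0.03 m/s and contact force between canister_left and mat between 0.3 and 2.2 N and contact force between canister_left and the fingers below 0.02 N and angle between canister_left's own z axis and vertical below 0.1 rad and linear speed of canister_left below 0.02 m/s))); the arm keeps its last pose, push and grip.
It fails at once if a canister is tipped over (angle between any of canister_left, canister_right's own z axis and vertical above 0.7 rad).
It fails at once if a canister is dropped (over 0.7 m/s while no finger holds it) ((linear speed of canister_left above 0.7 m/s and contact force between canister_left and the fingers below 0.02 N) or (linear speed of canister_right above 0.7 m/s and contact force between canister_right and the fingers below 0.02 N)).
It fails at once if a bystander is moved more than 3 cm (distance of any of oil_bottle, lab_timer, petri_dish_3 from where it was at the start of the episode above 0.03 m).
It also fails if it takes over 72 s, if anything falls off the work surface, if the arm or the gripper's body presses on something with over 40 N, if the wrist force passes 120 N, or if a joint passes its speed limit or range.

## Working session

There is one attempt and no reset: what is moved stays moved. The work goes in short steps, each a Python script; the robot and the scene stay as the last script left them, time stands still between calls to the robot, and variables do not carry over. Pictures are saved under pics/ and viewed, at most 10 in all, crops included, and the job is handed in when it is done.

```bash
ls; mkdir -p pics
cat > h.py <<'E'
from plant import *
import numpy as np, cv2
def save(n,f):
    K=get_calibration(n); im,d=get_image(n); cv2.imwrite(f'pics/{f}.png',im[:,:,::-1]); np.savez(f'pics/{f}.npz',d=d,K=K['intrinsics'],T=K['world_from_camera'],im=im)
def pts(f):
    z=np.load(f'pics/{f}.npz'); d=z['d'];K=z['K'];T=z['T']
    v,u=np.mgrid[:d.shape[0],:d.shape[1]]
    P=np.stack([(u-K[0,2])/K[0,0]*d,(v-K[1,2])/K[1,1]*d,d],-1)@T[:3,:3].T+T[:3,3]
    P[d==0]=np.nan
    return P,z['im']
E
python3 - <<'E'
from h import *
save('top','t0'); save('side','s0'); print(observe()); print(get_calibration('top'))
E
```

```text
pics
{'time_s': 0.1, 'q': array([ 1.05989278e+00,  2.21144311e-01,  1.52750355e+00, -1.09561969e-05,
        1.39470648e+00, -1.26087248e-01]), 'joint_velocities': array([-0.00044993, -0.00272447, -0.00209658,  0.00044397,  0.0010102 ,
        0.00059412]), 'joint_torque': array([ 1.05518120e-03, -4.98246539e+01, -3.90544009e+01, -1.31842057e-04,
        5.76030536e-03, -4.30344255e-05]), 'eef_pos': array([0.23434695, 0.57880952, 0.23030684]), 'tcp_rot': array([-3.13984359e+00, -2.10840527e-04,  2.75677809e+00]), 'ft_force': array([ 0.23447638, -1.09064112,  0.23727019]), 'torque': array([0.02230411, 0.00747189, 0.00606797]), 'grasp_force': 0.0, 'opening': 0.08529320292178998}
{'intrinsics': array([[438.10769199,   0.        , 260.01797348],
       [  0.        , 438.10769199, 188.79671267],
       [  0.        ,   0.        ,   1.        ]]), 'world_from_camera': array([[ 0.02024882, -0.98849944,  0.14986276,  0.37917936],
       [-0.99946494, -0.02386451, -0.02236763,  0.09552605],
       [ 0.02568679, -0.14932966, -0.98845376,  1.29160419],
       [ 0.        ,  0.        ,  0.        ,  1.        ]])}
```

View pics/t0.png

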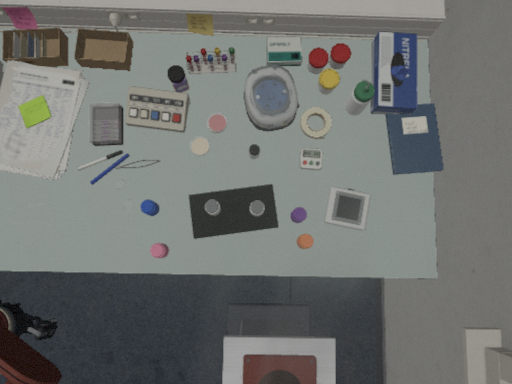

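View pics/s0.png

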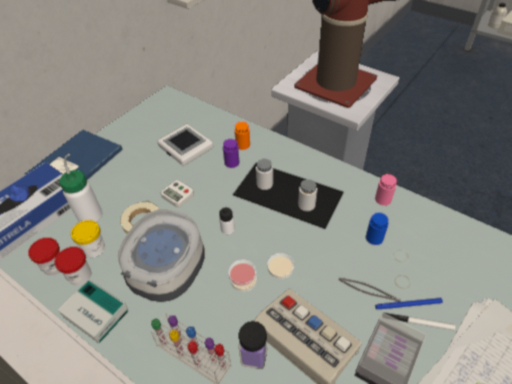

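The top view shows the mat with the left canister at (212,208) and the right one at (257,208). The reader is at (348,208), with purple and orange look-alikes at (299,215) and (305,241), the oil bottle at (254,151) and the timer at (311,159).

Run:
```python
from h import *
P,im=pts('t0')
def lid(u,v,lo,hi,r=14,name=''):
    Q=P[v-r:v+r,u-r:u+r].reshape(-1,3); m=(Q[:,2]>lo)&(Q[:,2]<hi); Q=Q[m]
    print(name,len(Q),Q.mean(0).round(4),((Q.min(0)+Q.max(0))/2).round(4),np.ptp(Q,axis=0).round(3))
lid(212,208,.066,.09,name='L'); lid(257,208,.066,.09,name='R')
lid(299,215,.05,.09,name='purple'); lid(305,241,.05,.09,name='orange'); lid(348,208,.02,.04,30,name='reader')
lid(254,151,.05,.09,name='oil')
g=im.astype(int).sum(2)
def blob(u0,u1,v0,v1,t,h):
    s=(g[v0:v1,u0:u1]<t).astype(np.uint8); n,l,st,c=cv2.connectedComponentsWithStats(s); i=1+st[1:,4].argmax()
    y,x=np.nonzero(l==i); r=cv2.minAreaRect(np.stack([x+u0,y+v0],1).astype(np.float32)); 
    z=np.load('pics/t0.npz');K,T=z['K'],z['T']
    b=np.array([r[0],*cv2.boxPoints(r)]); d=(np.linalg.inv(K)@np.c_[b,np.ones(5)].T).T@T[:3,:3].T
    print(r,(T[:3,3]+d*((h-T[2,3])/d[:,2:])).round(4).tolist())
blob(325,372,185,232,260,.03); blob(180,285,175,245,170,.006)
```

```text
L 137 [0.5128 0.2008 0.0759] [0.5132 0.1999 0.075 ] [0.037 0.036 0.018]
R 137 [0.5134 0.0747 0.0752] [0.5139 0.0753 0.0745] [0.036 0.039 0.017]
purple 170 [ 0.4963 -0.0442  0.0689] [ 0.4972 -0.0444  0.0645] [0.041 0.039 0.029]
orange 172 [ 0.4224 -0.0634  0.0689] [ 0.4228 -0.0646  0.0657] [0.037 0.04  0.027]
reader 1489 [ 0.5216 -0.1906  0.0276] [ 0.523  -0.1909  0.0284] [0.125 0.133 0.017]
oil 93 [0.68   0.0863 0.0646] [0.6806 0.0859 0.064 ] [0.03  0.026 0.024]
((348.0384826660156, 207.30770874023438), (21.768888473510742, 21.376657485961914), 11.309932708740234) [[0.5222, -0.1903, 0.03], [0.497, -0.1528, 0.03], [0.5586, -0.1655, 0.03], [0.5475, -0.228, 0.03], [0.486, -0.2149, 0.03]]
((232.71240234375, 210.95034790039062), (42.4664192199707, 83.86065673828125), 82.1998062133789) [[0.5063, 0.1454, 0.006], [0.5487, 0.2776, 0.006], [0.5887, 0.0329, 0.006], [0.4641, 0.014, 0.006], [0.4257, 0.2554, 0.006]]
```

Sizes and heights check out: the lids are at 75 mm, the canisters are 126 mm apart and the window measures 62 mm. Next I weigh the left canister, closing the fingers along world x.

```bash
cat >> h.py <<'E'
R=[np.pi,0,np.pi/2]; ZG=0.022
def fz(n=6):
    a=[]
    for _ in range(n): hold(.05); a.append(observe()['ft_force'][2])
    return round(float(np.mean(a)),2)
def st():
    o=observe(); print(round(o['time_s'],2),o['eef_pos'].round(4),o['ft_force'].round(2),round(o['opening'],4),round(o['grasp_force'],1))
def grasp(x,y):
    gripper_to(.085); movep([x,y,.15],R); hold(.2); z=fz()
    move_l([x,y,ZG],.1,max_force=8); gripper_to(0.03,50); st()
    move_l([x,y,ZG+.045],.06); hold(.3); w=fz(); st(); print('z0',z,'lift',w,'weight g',round((z-w)/9.81*1000)); return w
def place(x,y):
    print('stop',move_l([x,y,ZG+.006],.06),move_l([x,y,ZG-.003],.01,max_force=2)); hold(.2); st()
    gripper_to(.085); hold(.4); st(); move_l([x,y,.15],.12)
E
python3 - <<'E'
from h import *
x,y=.513,.2
movep([x,y,.2],R); grasp(x,y); save('side','s1')
E
```

```text
4.77 [0.5132 0.2001 0.0226] [-1.86 -0.9   4.95] 0.0412 50.8
6.27 [0.513 0.2   0.067] [-0.19  0.24 -4.09] 0.0412 50.9
z0 -0.13 lift -4.08 weight g 403
```

View pics/s1.png

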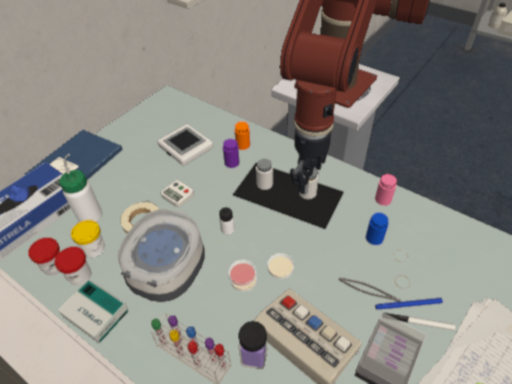

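The picture shows the left canister held upright and clear of the mat at about (310,185). It weighs about 400 g, so it is the heavy one. I set it down and weigh the right one.

Run:
```python
from h import *
place(.513,.2)
grasp(.5135,.075); place(.5135,.075)
movep([.40,.30,.25],R); save('top','t1'); st()
P,im=pts('t1')
for u,v in((212,208),(257,208)):
    Q=P[v-14:v+14,u-14:u+14].reshape(-1,3); Q=Q[(Q[:,2]>.066)&(Q[:,2]<.09)]; print(len(Q),Q.mean(0).round(4))
```

```text
stop False True
7.92 [0.513  0.2    0.0226] [-0.46 -0.44  5.9 ] 0.0415 51.6
8.82 [0.5114 0.1996 0.021 ] [-0.58 -0.22  0.14] 0.0849 0.0
13.24 [0.5139 0.075  0.0224] [-1.16 -0.17  3.07] 0.0403 50.8
14.74 [0.5135 0.075  0.067 ] [-0.14 -0.39 -0.48] 0.0404 50.5
z0 0.37 lift -0.85 weight g 124
stop False True
16.35 [0.5136 0.075  0.0224] [-0.29  0.21  5.63] 0.0407 50.8
17.26 [0.5126 0.075  0.0216] [-0.58 -0.13 -0.38] 0.0846 0.0
19.57 [0.4003 0.2989 0.249 ] [-0.05 -0.63 -0.19] 0.085 0.0
136 [0.5139 0.2007 0.0759]
139 [0.5142 0.075  0.0757]
```

View pics/t1.png

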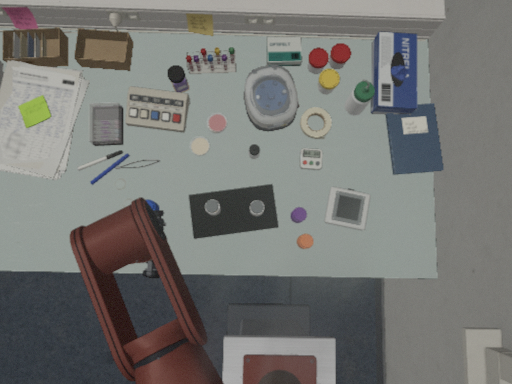

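The picture shows both canisters upright on the mat at (212,208) and (257,208), with nothing else moved. The right one is light (124 g), so I carry the left one to the reader.

Run:
```python
from h import *
grasp(.5135,.2); move_l([.5135,.2,.19],.1)
movep([.522,-.190,.19],R); hold(.2)
move_l([.522,-.190,.093],.06); hold(.6); st(); print(fz()); save('side','s2'); save('top','t2')
im=cv2.imread('pics/s2.png')[60:240,120:360]; cv2.imwrite('pics/s2c.png',cv2.resize(im,None,fx=3,fy=3,interpolation=cv2.INTER_CUBIC))
```

```text
22.96 [0.5137 0.2001 0.0226] [-1.31  0.38  5.88] 0.0417 50.8
24.46 [0.5135 0.2    0.067 ] [-0.05 -0.42 -3.32] 0.0414 50.9
z0 -0.07 lift -3.97 weight g 398
29.86 [ 0.522 -0.19   0.093] [-0.39  0.12 -4.11] 0.0413 51.0
-3.83
```

View pics/s2c.png

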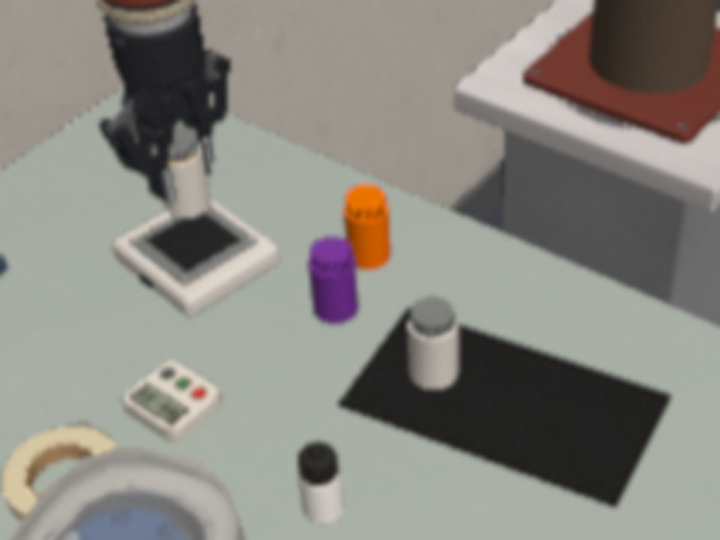

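The heavy canister (crop 187,180) hangs upright over the window (crop 193,240) and clear of the reader. The light one stands on the mat at (433,350).

```bash
python3 -c "
from h import *
st(); print(job_done())"
```

```text
30.26 [ 0.522 -0.19   0.093] [-0.23 -0.06 -3.15] 0.0415 50.9
the job is handed in; nothing more can be done
None
```

I handed the job in at 30.3 s: the left canister was the heavier (about 400 g) and is held still and upright, about 45 mm above the reader's window. The right one (about 124 g) stands released on the mat; no verdict was returned.

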